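Stand the thin porcelain canisters mouth-down to drain

TASK

The two washed porcelain canisters lying on the counter must dry: stand each one mouth-down in the draining tray, the blue-banded one on the blue mat and the yellow-banded one on the yellow mat. The porcelain is thin and cracks if squeezed with more than 40 N on each side, so hold them with a light grip and set them down softly, never dropping or knocking them. Leave the tumbler that is already draining and everything else on the counter where it is.

Things in the scene. Friction and masses are not known exactly. Their poses are not given: they have to be found in the camera images.
- can_blue: pale green porcelain canister, a square tube 50 x 50 mm and 110 mm long, walls 4 mm, about 0.2 kg: open at the mouth, closed at the base, with a blue base and a blue band 26 mm wide round that end. Lies on its side, mouth roughly away from the robot. Origin at its centre, x axis from base to mouth. Cracks if squeezed over 40 N on each side or knocked on something with over 50 N.
- can_blue_mouth (a point): centre of the blue-banded canister's mouth, on its axis, 55 mm from its centre
- mat_blue: blue square mat, 84 x 84 mm and 3 mm thick, in one pocket of the draining tray. Origin at the centre of its underside, z up (its top is 3 mm above the origin); x and y parallel to the tray's.
- can_yellow: pale green porcelain canister, a square tube 50 x 50 mm and 110 mm long, walls 4 mm, about 0.2 kg: open at the mouth, closed at the base, with a yellow base and a yellow band 26 mm wide round that end. Lies on its side, mouth roughly away from the robot. Origin at its centre, x axis from base to mouth. Cracks if squeezed over 40 N on each side or knocked on something with over 50 N.
- can_yellow_mouth (a point): centre of the yellow-banded canister's mouth, on its axis, 55 mm from its centre
- mat_yellow: yellow square mat, 84 x 84 mm and 3 mm thick, in one pocket of the draining tray. Origin at the centre of its underside, z up (its top is 3 mm above the origin); x and y parallel to the tray's.
- tray: wooden draining tray, fixed to the counter: a row of three pockets along its y axis, 96 mm apart, each 88 x 88 mm inside; walls 8 mm thick, floor 8 mm and wall tops 22 mm above the counter; 104 x 296 mm overall. Origin at the centre of its underside, z up.
- tumbler: brown glass tumbler draining mouth-down in the tray's third pocket (any of the three): 62 mm wide at the bottom, 52 mm at the top, 105 mm high. Origin at the centre of its underside. Must stay.
- mill: dark wooden pepper mill standing just beyond the blue-banded canister's mouth: 48 mm wide, 150 mm high. Origin at the centre of its underside. Must stay.
- jar: lidded jar standing just beyond the yellow-banded canister's mouth: 64 mm wide, 95 mm high. Origin at the centre of its underside. Must stay.
- oil: oil bottle standing towards the robot's right: 60 mm wide, 210 mm high. Origin at the centre of its underside. Must stay.
- fruit: blue fruit bowl with fruit at the far side: 150 mm wide, about 80 mm high. Origin at the centre of its underside. Must stay.
- crock: white crock of wooden spoons at the far side: 100 mm wide, 120 mm high, the spoons rising to about 245 mm and leaning out to 75 mm from its axis. Origin at the centre of its underside. Must stay.
- spoon: wooden spoon lying on the counter beyond the tray, 220 mm long, under 25 mm high. Origin near its middle. Must stay.
Not all that is in view belongs to the job. Leave any purple look-alike of the can_yellow alone.

How it is judged (in metres and radians):
At the end, for the whole second after the job is handed in: Each canister stands mouth-down (within 5 degrees of upright) on the mat of its own colour, its mouth resting on the mat (within 4 mm) and its axis within 20 mm of the mat's centre, released and at rest; the tumbler and the other bystanders are within 30 mm of where they began (angle between each of can_blue, can_yellow's own x axis and vertical above 3.05 rad and horizontal distance between can_blue and mat_blue below 0.02 m and z of can_blue_mouth in the frame of mat_blue below 0.007 m and linear speed of each of can_blue, can_yellow below 0.02 m/s and angular speed of each of can_blue, can_yellow below 0.1 rad/s and horizontal distance between can_yellow and mat_yellow below 0.02 m and z of can_yellow_mouth in the frame of mat_yellow below 0.007 m and distance of each of tumbler, mill, jar, oil, fruit, crock, spoon from where it was at the start of the episode below 0.03 m); the robot touches nothing.
It fails at once if a canister is squeezed by the fingers with more than 40 N on each side (85 N in all) (contact force between the fingers and can_blue above 85 N or contact force between the fingers and can_yellow above 85 N).
It fails at once if a canister is pressed or knocked with more than 50 N on the counter, the tray, a mat or the tumbler (contact force between any of can_blue, can_yellow and table above 50 N or contact force between any of can_blue, can_yellow and tray above 50 N or contact force between any of can_blue, can_yellow and tumbler above 50 N or contact force between any of can_blue, can_yellow and mat_blue above 50 N or contact force between any of can_blue, can_yellow and mat_yellow above 50 N).
It fails at once if a canister is dropped or thrown: it moves faster than 0.45 m/s while the fingers do not hold it (a fall of about 15 mm or more) ((linear speed of can_blue above 0.45 m/s and contact force between the fingers and can_blue below 3 N) or (linear speed of can_yellow above 0.45 m/s and contact force between the fingers and can_yellow below 3 N)).
It fails at once if the tumbler or another bystander is moved by more than 30 mm (distance of any of tumbler, mill, jar, oil, fruit, crock, spoon from where it was at the start of the episode above 0.03 m).
It fails at once if the tumbler, mill, jar, oil bottle, fruit bowl or crock is tipped by more than 20 degrees (angle between any of tumbler, mill, jar, oil, fruit, crock's own z axis and vertical above 0.35 rad).
It also fails if it takes over 72 s, if anything falls off the work surface, if the arm or the gripper's body presses on something with over 40 N, if the wrist force passes 120 N, or if a joint passes its speed limit or range.

ROBOT

A 7-joint arm with a two-finger parallel gripper is mounted at the origin on the work surface. World frame = base frame: x ahead of the robot, y to its left, z up, the work surface at z = 0. Lengths are in mm, angles in rad, forces in N, time in s.
With the tool pointing down it reaches from about 400 to 875 mm from the base axis. Payload 4.4 kg.
Tool frame: the origin (TCP) lies between the finger pads; the fingertips stand 17 mm ahead of it and the grasp point (between the pads) lies 2 mm behind it; z points along the fingers, y is the line along which they close (so a half turn about z gives the same grasp; the last joint's range is limited). The gripper opens to 85 mm and grips with 20 to 120 N. Pads are 22 mm wide; open, the fingers measure 114 mm over their backs; the gripper's body (76 mm by 85 mm) begins 54 mm behind the grasp point. The pads swing forward as they close: fully open they stand 13 mm farther back than shut.
Start: joints at [-1.193, 0.628, 0.038, 1.517, -0.027, 0.996, -0.02], TCP at [279.073, 587.057, 248.313] pointing down, gripper open.
Joint ranges: [-3.06, 3.06], [-0.37, 2.12], [-1.25, 1.32], [0.18, 2.47], [-1.1, 4.24], [0.23, 1.98], [-2.94, 2.94]. Speed limits (rad/s): [2.57, 2.57, 3.14, 3.14, 3.14, 3.14, 3.14].

INTERFACE

Orientations are given as [roll, pitch, yaw] about the fixed x, y, z axes, in that order (R = Rz(yaw) Ry(pitch) Rx(roll)).
In Python, from cell import sensors, get_image, ctrl gives the robot as it stands.
- The arm moves only by the tool send_rows, never from a script. Its argument "series" is a list of rows, each a list of 3 entries, a list of its own where there are three numbers: the finger opening in mm, from 0 to 85.4, then the shift along the world's x, y, z in units of 60 mm (1.0 is 60 mm), then the turn, a rotation vector about the world's x, y, z in units of 5 degrees (1.0 is 5 degrees). A call has 1 to 8 rows; each row shifts and turns the commanded pose from where the row before left it; what a row does not reach is not made up. A row lasts 1/8 s, in which the tool goes at most 62.5 mm and 10.7 degrees, less where a joint would pass 70% of its speed; a pose out of reach is approached as far as the arm can. A call is refused whole if a number of a shift passes 1 or a number of a turn 1, either way. A call with a gripper value outside its range is refused whole. The fingers move at their own pace and stop on an object; the grip force is fixed at half the most. Time passes only in rows, so rows that do not move let the fingers close. It gives the time, the measured TCP pose, the force, the opening and the grip force at its end, in the units of the state.
- sensors.read_state(): the state, without advancing time (a new reading comes with each control period).
- get_image(name): name is "side" or "top"; returns a dict with "img" (420x560x3 uint8, red, green, blue), "depth" (420x560 float32, mm along the optical axis (not along the pixel's ray), 0 where there is no reading), "vfov" (degrees; the focal length in pixels is half the picture's height over the tangent of half this angle, whatever the lens; pixels are square), "cx", "cy" (the principal point, pixels), "k1" (the pictures are not rectified: a ray, as slopes to the right and down, at radius r is drawn at 1 + k1 r^2 times it, then the intrinsics apply), "world_to_cam" (4x4, takes a point from world to camera coordinates). Camera axes: x right, y down, z forward; pixel columns grow to the right and rows downward; lengths in mm; the calibration is good to about 2 mm. A picture is of the moment at which its call begins.
- ctrl.finish_job(): hands the job in; it is judged then, once.
The state is a dict: "clock": time; "qpos": joint angles; "qd": joint speeds; "tau": joint torques, N m; "eef_pos": TCP position; "tool_rot": TCP orientation; "force": force on the tool from outside, world axes, zero at the start; "torque": the same for the moment, N m; "width": finger opening in mm; "gripper_force": force on a finger pad.
Only numpy, scipy, OpenCV 4.12 (cv2) and the standard library are available. Lean on these libraries where they do the work, as an engineer would, in place of code of your own. Each camera call takes 0.05 s, during which the arm holds its last target. There are 200 camera calls.

## Working session

There is one attempt and no reset: what is moved stays moved. The work goes in short steps, Python scripts to look and compute and a tool call to move; the robot and the scene stay as the last step left them, time stands still between calls to the robot, and variables do not carry over. Pictures are saved under pics/ and viewed, at most 10 in all, crops included, and the job is handed in when it is done.

Besides the shell and the picture viewer there is one more tool, called as name(argument=value, ...), one argument or row to a line, values as JSON. send_rows: Moves the arm, as the interface text tells. Its arguments: {"type":"object","properties":{"series":{"type":"array"}},"required":["series"]}

```bash
ls; mkdir -p pics
cat > h.py <<'E'
import numpy as np, cv2
from cell import sensors, get_image, ctrl
def grab(n):
    d=get_image(n); np.savez(f'{n}.npz',**d); return d
def pix2world(d,u,v,depth=None,z=None):
    f=210/np.tan(np.radians(float(d['vfov'])/2))
    xd,yd=(u-d['cx'])/f,(v-d['cy'])/f
    x,y=xd,yd
    for _ in range(30):
        s=1+d['k1']*(x*x+y*y); x,y=xd/s,yd/s
    T=np.linalg.inv(d['world_to_cam']); r=np.array([x,y,1.]) 
    R=T[:3,:3]@r; o=T[:3,3]
    t=depth if z is None else (z-o[2])/R[2]
    return o+R*t
def xyzimg(d):
    h,w=d['depth'].shape; f=210/np.tan(np.radians(float(d['vfov'])/2))
    u,v=np.meshgrid(np.arange(w),np.arange(h))
    xd,yd=(u-d['cx'])/f,(v-d['cy'])/f; x,y=xd,yd
    for _ in range(30):
        s=1+d['k1']*(x*x+y*y); x,y=xd/s,yd/s
    T=np.linalg.inv(d['world_to_cam']); P=np.stack([x,y,np.ones_like(x)],-1)*d['depth'][...,None]
    return P@T[:3,:3].T+T[:3,3]
E
python3 - <<'E'
from h import *
for n in('top','side'):
    d=grab(n); cv2.imwrite(f'pics/{n}0.png',cv2.resize(d['img'][...,::-1],(800,600),interpolation=cv2.INTER_CUBIC))
    print(n,d['vfov'],d['cx'],d['cy'],d['k1'],np.linalg.inv(d['world_to_cam']).round(2).tolist())
print(sensors.read_state())
E
```

```text
pics
top 42.65223161847085 277.608687811225 201.1287033137591 0.01842350389010426 [[0.0, -1.0, 0.09, 386.47], [-1.0, -0.0, -0.0, -16.66], [0.0, -0.09, -1.0, 1788.54], [0.0, 0.0, 0.0, 1.0]]
side 52.42157664374969 282.4716987781206 209.06681387074948 0.04436251700337222 [[0.95, -0.23, 0.19, 307.46], [-0.3, -0.7, 0.64, -804.37], [-0.01, -0.67, -0.74, 997.91], [0.0, 0.0, 0.0, 1.0]]
{'clock': 0.1, 'qpos': array([-1.19278086,  0.62926248,  0.03844116,  1.51825085, -0.02702241,
        0.9963286 , -0.02000797]), 'qd': array([-0.00183056, -0.00127302,  0.0007777 , -0.00225622, -0.00142166,
       -0.00094863, -0.00048208]), 'tau': array([ 2.54639948e-03, -5.64531791e+01,  1.23015549e+00, -1.93973333e+01,
        1.12161494e-02,  5.36556967e-03, -1.31272465e-06]), 'eef_pos': array([278.83822252, 586.5639253 , 247.48071302]), 'tool_rot': array([-3.13986086e+00, -3.04913617e-06,  2.69776032e+00]), 'force': array([ 0.7644049 , -0.28991733, -0.41804053]), 'torque': array([-0.02073481,  0.04320179,  0.01389561]), 'gripper_force': 0.0, 'width': 85.27194424733398}
```

View pics/top0.png

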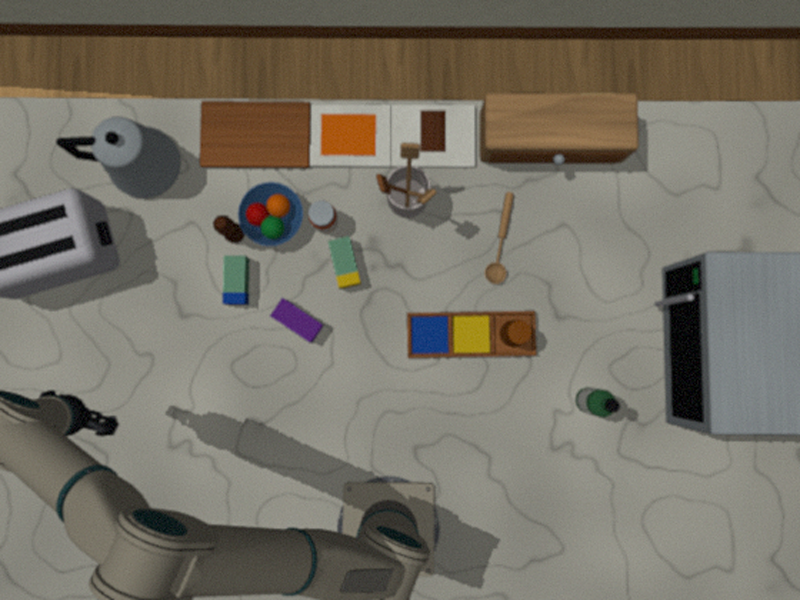

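View pics/side0.png

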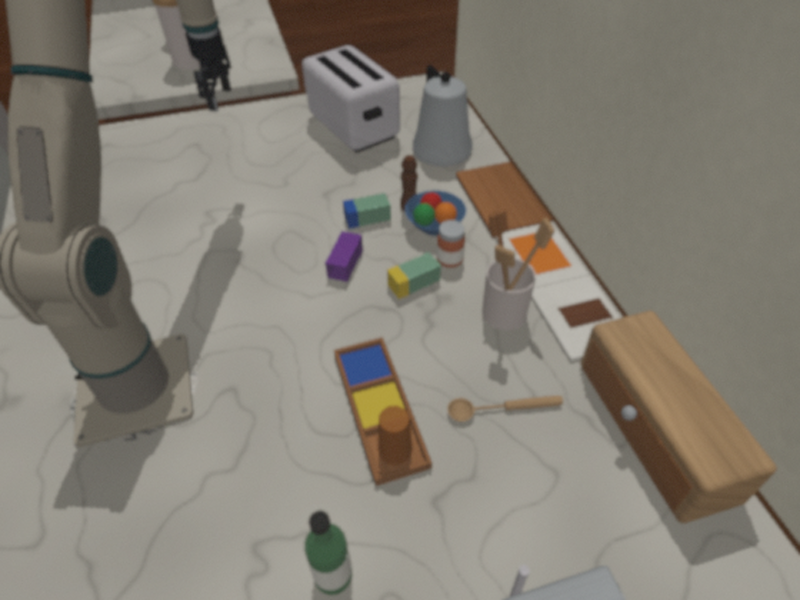

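The top view shows the blue can at about (235,280), the yellow can at (345,262), the tray at (472,335) with blue and yellow mats left and middle and the tumbler at the right. The side view agrees. Next I'll measure from depth and colour.

```bash
cat > m.py <<'E'
from h import *
d=dict(np.load('top.npz')); P=xyzimg(d); hsv=cv2.cvtColor(d['img'],cv2.COLOR_RGB2HSV)
H,S,V=[hsv[...,i].astype(int) for i in range(3)]
def rect(m,n):
    p=P[m]; p=p[:,:2].astype(np.float32)
    (c,s,a)=cv2.minAreaRect(p); print(n,len(p),'c',np.round(c,1),'size',np.round(s,1),'ang',round(a,1),'z',np.median(P[m][:,2]).round(1))
    print('   medians',np.median(p,0).round(1))
def box(u0,v0,u1,v1):
    m=np.zeros(H.shape,bool); m[int(v0*.7):int(v1*.7),int(u0*.7):int(u1*.7)]=1; return m
Z=P[...,2]; top=(Z>42)&(Z<60)
col=(S>60)
B=box(215,245,258,312); Y=box(325,230,368,295)
rect(B&top&col,'blue can'); rect(Y&top&col,'yel can')
rect(B&top&col&(H>100),'blue band'); rect(Y&top&col&(H<35),'yel band')
T=box(400,305,545,365)
rect(T&(H>100)&(H<130)&(S>120),'blue mat'); rect(T&(H>22)&(H<35)&(S>120),'yel mat')
rect(box(500,310,545,365)&(Z>95),'tumbler top')
rect(box(215,205,250,245)&(Z>60),'mill'); rect(box(305,195,340,232)&(Z>60),'jar'); rect(box(265,295,330,345)&(Z>25)&col,'purple')
E
python3 m.py
```

```text
blue can 468 c [559.8 351.6] size [ 51.4 106. ] ang 89.2 z 49.0
   medians [558.5 351.5]
yel can 476 c [602.  104.7] size [109.   50.5] ang 14.2 z 49.1
   medians [599.9 102.5]
blue band 118 c [518.8 352. ] size [23.5 51.6] ang 0.5 z 49.0
   medians [518.7 353.4]
yel band 137 c [562.8  94.8] size [28.2 50.5] ang 14.2 z 49.6
   medians [563.7  95.1]
blue mat 621 c [434.6 -74. ] size [ 90.5 119.4] ang 2.8 z 10.0
   medians [439.5 -92.1]
yel mat 667 c [ 437.3 -123.1] size [ 87.3 219.2] ang 3.8 z 9.6
   medians [ 440.2 -188. ]
tumbler top 240 c [ 428.1 -161.8] size [ 51.  297.6] ang 6.3 z 112.0
   medians [ 440.7 -281.4]
mill 210 c [530.3 188. ] size [492.7  87.2] ang 44.9 z 134.1
   medians [670.3 355.7]
jar 306 c [557.1  77.6] size [389.6  60.8] ang 26.7 z 92.8
   medians [703.1 151.4]
purple 513 c [428.7 129.2] size [298.3  57.5] ang 62.9 z 48.6
   medians [469.4 210.9]
```

send_rows(
  series=[
    [85, [0.2, -0.49, 0], [0, 0, 1]],
    [85, [0.2, -0.49, 0], [0, 0, 1]],
    [85, [0.2, -0.49, 0], [0, 0, 1]],
    [85, [0.2, -0.49, 0], [0, 0, 1]],
    [85, [0.2, -0.49, 0], [0, 0, 1]],
    [85, [0.2, -0.49, 0], [0, -1, 0]],
    [85, [0.2, -0.49, 0], [0, -1, 0]],
    [85, [0.2, -0.49, 0], [0, -1, 0]],
  ],
)

```text
clock: 1.1
eef_pos: [375.4, 350.7, 248.3]
tool_rot: [3.139, 0.264, 3.133]
force: [0.9, 0.4, -0.4]
width: 84.9
gripper_force: 0.0
```

send_rows(
  series=[
    [85, [0.2, 0, 0], [0, -1, 0]],
    [85, [0.2, 0, 0], [0, -1, 0]],
    [85, [0.2, 0, 0], [0, -1, 0]],
    [85, [0.2, 0, 0], [0, -1, 0]],
    [85, [0.2, 0, -0.2], [0, -1, 0]],
    [85, [0.2, 0, -0.2], [0, -1, 0]],
    [85, [0.2, 0, -0.2], [0, -1, 0]],
    [85, [0.2, 0, -0.2], [0, -1, 0]],
  ],
)

```text
clock: 2.1
eef_pos: [457.7, 345.3, 222.7]
tool_rot: [-3.128, 0.838, 3.127]
force: [-0.4, -0.1, 0.1]
width: 84.8
gripper_force: 0.0
```

send_rows(
  series=[
    [85, [0, 0, 0], [0, 0, 0]],
    [85, [0, 0, 0], [0, 0, 0]],
  ],
)

```text
clock: 2.35
eef_pos: [457.7, 344.5, 222.9]
tool_rot: [-3.127, 0.834, 3.127]
force: [0.3, 0.2, 0.4]
width: 85.4
gripper_force: 0.0
```

```bash
python3 -c "
from h import *
s=sensors.read_state();print(s['qpos'].round(3),s['eef_pos'],s['tool_rot'])"
```

```text
[-1.537  0.656  0.655  2.292  1.89   0.365 -1.36 ] [457.69042136 344.54698294 222.92949197] [-3.12655935  0.83444539  3.12673413]
```

```bash
cat > fk.py <<'E'
import numpy as np, itertools
from scipy.spatial.transform import Rotation as Ro
from scipy.optimize import least_squares
S=[([-1.19278086,0.62926248,0.03844116,1.51825085,-0.02702241,0.9963286,-0.02000797],[278.84,586.56,247.48],[-3.13986,0,2.69776]),
([-1.537,0.656,0.655,2.292,1.89,0.365,-1.36],[457.69,344.547,222.93],[-3.12656,.834445,3.126734])]
def fk(q,p,s,full=False):
    h,L1,L2,L3,a,b,c,off=p
    ax='zyzyzyz'; t=[(0,0,h),(0,0,0),(a,0,L1),(b,0,0),(0,0,L2) ,(c,0,0),(0,0,L3)]
    # joint i: rotate then translate
    R=Ro.identity(); x=np.array([0,0,0.]); pts=[x]
    for i in range(7):
        R=R*Ro.from_euler(ax[i],s[i]*q[i]); x=x+R.apply(t[i]); pts.append(x)
    R=R*Ro.from_euler('z',off)
    return (R,x,pts) if full else (R,x)
if __name__=='__main__':
  best=[]
  for s in itertools.product([1,-1],repeat=7):
   for base in [0,np.pi/2,-np.pi/2,np.pi]:
    def f(p):
      o=[]
      for q,x,r in S:
        R,y=fk(q,p,s); o+=list((y-x)/10)+list((Ro.from_euler('xyz',r).inv()*R).as_rotvec()*20)
      return o
    r=least_squares(f,[330,420,400,250,0,0,0,base],max_nfev=60) if s[1]==1 else None
    if r is not None: best.append((r.cost,s,r.x.round(3)))
  best.sort(key=lambda t:t[0])
  for b in best[:4]: print(b)
E
python3 fk.py
```

```text
(np.float64(2.25497782264858e-05), (-1, 1, -1, 1, -1, 1, -1), array([ 2.505219e+03, -6.999310e+02, -1.378908e+03,  2.321212e+03,
        5.526930e+02, -2.456820e+02, -1.640324e+03,  1.571000e+00]))
(np.float64(2.254977823105e-05), (-1, 1, -1, 1, -1, 1, -1), array([ 2.568218e+03, -7.112440e+02, -1.440592e+03,  2.427379e+03,
        5.353700e+02, -2.559810e+02, -1.707284e+03,  1.571000e+00]))
(np.float64(2.2549778331547268e-05), (-1, 1, -1, 1, -1, 1, -1), array([-7.144610e+02, -1.217880e+02,  1.773569e+03, -3.104611e+03,
        1.437998e+03,  2.806740e+02,  1.781799e+03,  1.571000e+00]))
(np.float64(75.80490366902993), (1, 1, 1, 1, 1, 1, 1), array([-1.3766980e+03, -1.5443830e+04,  7.9109340e+03, -3.1888275e+04,
        2.0313007e+04,  1.8432040e+03,  1.3453747e+04, -1.1170000e+00]))
```

```bash
cat > fit.py <<'E'
from fk import *
s=(-1,1,-1,1,-1,1,-1)
def fit(p0,w=.002):
    p0=np.array(p0,float)
    def f(p):
        o=[]
        for q,x,r in S: o+=list((fk(q,p,s)[1]-x))
        return np.r_[o,(p-p0)*w]
    r=least_squares(f,p0); return r.x.round(1),r.cost,np.abs(f(r.x)[:-8]).max()
print(fit([365,395,385,260,20,-20,110,np.pi/2]))
print(fit([340,400,390,260,0,0,0,np.pi/2]))
E
python3 fit.py
```

```text
(array([ 965.1, -412.3,  125.1, -253.5,  961.6,    4.8,  -11.3,    1.6]), np.float64(4.552826849628112), np.float64(0.321882492997247))
(array([ 979.5, -414.8,  110.9, -228.9,  957.5,    2.4,  -26.7,    1.6]), np.float64(4.678734401706352), np.float64(0.32640343345809697))
```

send_rows(
  series=[
    [85, [0, 0, 0.3], [0, 1, 0]],
    [85, [0, 0, 0.3], [0, 1, 0]],
    [85, [0, 0, 0], [0, 1, 0]],
    [85, [0, 0, 0], [0, 1, 0]],
    [85, [0, 0, 0], [0, 1, 0]],
    [85, [0, 0, 0], [0, 0, 0]],
  ],
)

```text
clock: 3.1
eef_pos: [462.7, 335.5, 243.5]
tool_rot: [-3.099, 0.52, 3.122]
force: [0.9, -0.5, -0.5]
width: 85.0
gripper_force: 0.0
```

```bash
cat > rec.py <<'E'
from h import *; import json
s=sensors.read_state(); json.dump([list(s['qpos']),list(s['eef_pos']),list(s['tool_rot'])],open('samples.txt','a')); open('samples.txt','a').write('\n'); print(s['qpos'].round(3))
E
python3 rec.py
```

```text
[-1.135  0.453  0.285  2.085  0.785  0.445 -0.043]
```

send_rows(
  series=[
    [85, [0, 0, 0.2], [0, 1, 0]],
    [85, [0, 0, 0.2], [0, 1, 0]],
    [85, [0, 0, 0], [0, 1, 0]],
    [85, [0, 0, 0], [0, 1, 0]],
    [85, [0, -0.5, 0], [0, 1, 0]],
    [85, [0, -0.5, 0], [0, 0, 1]],
    [85, [0, -0.5, 0], [0, 0, 1]],
    [85, [0, -0.5, 0], [0, 0, 1]],
  ],
)

```text
clock: 4.1
eef_pos: [459.6, 215.3, 264.3]
tool_rot: [-3.084, 0.081, -2.886]
force: [0.9, 0.4, 0.2]
width: 84.9
gripper_force: 0.0
```

```bash
python3 rec.py
```

```text
[-0.403  0.38  -0.193  1.943  0.216  0.777  1.093]
```

send_rows(
  series=[
    [85, [0, 0, 0], [0, 0, 1]],
    [85, [0, 0, 0], [0, 0, 1]],
    [85, [0, 0, 0], [0, 0, 1]],
    [85, [0, 0, 0], [0, 0, 1]],
    [85, [0, 0, 0], [0, 0, 1]],
    [85, [0, 0, 0], [0, 0, 1]],
    [85, [0.5, 0, 0.5], [1, 0, 0]],
    [85, [0.5, 0, 0.5], [1, 0, 0]],
  ],
)

```text
clock: 5.1
eef_pos: [520.0, 217.1, 324.7]
tool_rot: [3.069, 0.202, -2.382]
force: [0.4, 0.3, -1.3]
width: 85.1
gripper_force: 0.0
```

```bash
python3 rec.py
cat > fit.py <<'E'
from fk import *; import json
s=(-1,1,-1,1,-1,1,-1)
D=[S[0]]+[json.loads(l) for l in open('samples.txt')]+[S[1]]
ax='zyzyzyz'
# linear least squares: x = sum_i R_i t_i, t_i 3-vectors minus redundant
A=[];b=[]
for q,x,r in D:
    R=Ro.identity(); row=[]
    for i in range(7):
        R=R*Ro.from_euler(ax[i],s[i]*q[i]); row.append(R.as_matrix())
    print('rot err',np.degrees((Ro.from_euler('xyz',r).inv()*R*Ro.from_euler('z',np.pi/2)).magnitude()).round(2))
    A.append(np.hstack([row[0][:,2:3],row[1],row[2][:,[0,2]],row[3][:,:2],row[4][:,[0,2]],row[5][:,:2],row[6][:,2:]])); b.append(x)
A=np.vstack(A);b=np.hstack(b)
pri=np.array([365,0,0,0,0,395,0,0,0,385,0,0,250.]) 
names=['h','2x','2y','2z','3x','L1','4x','4y','5x','L2','6x','6y','L3']
w=.003
sol=np.linalg.lstsq(np.vstack([A,np.eye(13)*w]),np.r_[b,pri*w],rcond=None)[0]
print(dict(zip(names,sol.round(1)))); print('res',np.abs(A@sol-b).max(), np.linalg.svd(A)[1].round(3))
E
python3 fit.py
```

```text
[-0.035  0.379 -0.453  1.795  0.042  0.832  1.867]
rot err 0.0
rot err 0.0
rot err 0.0
rot err 0.0
rot err 0.02
{'h': np.float64(338.3), '2x': np.float64(0.9), '2y': np.float64(-12.1), '2z': np.float64(81.3), '3x': np.float64(-0.5), 'L1': np.float64(476.3), '4x': np.float64(0.4), '4y': np.float64(-15.1), '5x': np.float64(0.5), 'L2': np.float64(383.5), '6x': np.float64(0.2), '6y': np.float64(-0.9), 'L3': np.float64(332.1)}
res 0.02496890767235982 [5.073 4.469 3.772 1.583 1.281 0.761 0.398 0.316 0.23  0.131 0.072 0.025
 0.   ]
```

```bash
cat > ik.py <<'E'
from fit import sol
import numpy as np
from scipy.spatial.transform import Rotation as Ro
from scipy.optimize import least_squares
lo=np.array([-3.06,-.37,-1.25,.18,-1.1,.23,-2.94]);hi=np.array([3.06,2.12,1.32,2.47,4.24,1.98,2.94])
sg=(-1,1,-1,1,-1,1,-1)
h,_,y2,z2,_,L1,_,y4,_,L2,_,y6,L3=sol
t=[(0,0,h),(0,y2,z2),(0,0,L1),(0,y4,0),(0,0,L2),(0,y6,0),(0,0,L3)]
def fk(q):
    R=np.eye(3);x=np.zeros(3)
    for i in range(7):
        a=sg[i]*q[i];c,s=np.cos(a),np.sin(a)
        M=np.array([[c,-s,0],[s,c,0],[0,0,1]]) if i%2==0 else np.array([[c,0,s],[0,1,0],[-s,0,c]])
        R=R@M;x=x+R@np.array(t[i])
    return R@np.array([[0,-1,0],[1,0,0],[0,0,1.]]),x
def toolR(yaw,elev,flip):
    # tool z at azimuth yaw, elev below horizontal (deg; >90 leans back), y horizontal
    a,e=np.radians(yaw),np.radians(elev)
    z=np.array([np.cos(e)*np.cos(a),np.cos(e)*np.sin(a),-np.sin(e)])
    y=np.array([-np.sin(a),np.cos(a),0])*(-1 if flip else 1)
    return np.column_stack([np.cross(y,z),y,z])
def ik(R,x,q0,m=.03,reg=.01):
    f=lambda q:np.r_[(fk(q)[1]-x)/100,Ro.from_matrix(fk(q)[0].T@R).as_rotvec()*2,reg*(q-q0)]
    r=least_squares(f,np.clip(q0,lo+m+.01,hi-m-.01),bounds=(lo+m,hi-m),max_nfev=80)
    e=f(r.x)[:6]; return r.x,np.abs(e[:3]).max()*100,np.degrees(np.abs(e[3:]).max()/2)
E
cat > study.py <<'E'
from ik import *
rng=np.random.default_rng(0)
def sols(R,x,n=14):
    out=[]
    for k in range(n):
        q,ex,er=ik(R,np.array(x,float),rng.uniform(lo,hi),reg=1e-4)
        if ex<1 and er<.3: out.append(q)
    return out
for name,x,yaw in(('B',(536,352,25),-.7),('Y',(578,98,25),14.2)):
  for el in(30,38,46):
    for fl in(0,1):
      s=sols(toolR(yaw,el,fl),x); print(name,el,fl,len(s),*[q.round(1).tolist() for q in s[:3]])
for el in(120,128,136):
  for yaw in(-40,0,40):
    for fl in(0,1):
      s=sols(toolR(yaw,el,fl),(440,-92,95)); print('P',el,yaw,fl,len(s),*[q.round(1).tolist() for q in s[:2]])
E
python3 study.py | grep -v rot
```

```text
{'h': np.float64(338.3), '2x': np.float64(0.9), '2y': np.float64(-12.1), '2z': np.float64(81.3), '3x': np.float64(-0.5), 'L1': np.float64(476.3), '4x': np.float64(0.4), '4y': np.float64(-15.1), '5x': np.float64(0.5), 'L2': np.float64(383.5), '6x': np.float64(0.2), '6y': np.float64(-0.9), 'L3': np.float64(332.1)}
res 0.02496890767235982 [5.073 4.469 3.772 1.583 1.281 0.761 0.398 0.316 0.23  0.131 0.072 0.025
 0.   ]
B 30 0 5 [-0.7, 1.2, -0.4, 2.2, 2.2, 1.5, -1.5] [-1.7, 1.6, 1.1, 2.2, 3.3, 0.6, 2.9] [-1.2, 1.2, 0.3, 2.2, 2.3, 0.9, -2.0]
B 30 1 9 [-1.2, 1.2, 0.3, 2.2, 2.3, 0.9, 1.2] [-1.7, 1.8, 1.2, 2.2, 3.5, 0.6, -0.5] [-1.0, 1.1, -0.1, 2.2, 2.2, 1.2, 1.4]
B 38 0 9 [-1.2, 1.1, 0.4, 2.2, 2.4, 0.7, -2.0] [-1.1, 1.1, 0.2, 2.2, 2.3, 0.8, -1.9] [-1.6, 1.5, 1.1, 2.2, 3.5, 0.6, 2.9]
B 38 1 8 [-0.4, 1.2, -0.8, 2.2, 2.2, 1.6, 2.0] [-1.1, 1.1, 0.1, 2.2, 2.3, 0.9, 1.4] [-0.6, 1.1, -0.5, 2.2, 2.2, 1.4, 1.8]
B 46 0 13 [-0.7, 1.0, -0.3, 2.1, 2.1, 1.0, -1.3] [-1.0, 1.0, 0.1, 2.2, 2.3, 0.7, -1.6] [-1.5, 1.3, 1.0, 2.2, 3.6, 0.5, 2.9]
B 46 1 6 [-0.9, 1.0, -0.0, 2.2, 2.2, 0.8, 1.6] [-1.0, 1.0, 0.1, 2.2,
[... 1231 characters left out ...]
8 [-0.0, 0.9, -0.1, 1.8, 0.5, 1.1, 1.8] [0.2, 0.9, -0.6, 1.8, 0.7, 1.3, 1.5]
P 128 40 1 7 [-0.0, 0.9, -0.1, 1.8, 0.5, 1.1, -1.4] [-0.4, 0.9, 0.4, 1.8, 0.1, 1.0, -0.9]
P 136 -40 0 8 [0.8, 1.2, -0.9, 1.6, 0.4, 1.4, 0.7] [0.5, 1.0, -0.3, 1.6, -0.1, 1.3, 1.2]
P 136 -40 1 5 [-0.1, 1.2, 1.0, 1.6, -0.8, 1.7, -1.1] [-0.0, 1.1, 0.6, 1.6, -0.6, 1.5, -1.4]
P 136 0 0 7 [0.7, 1.3, -1.2, 1.5, 0.8, 1.8, 0.8] [0.2, 1.0, -0.1, 1.5, 0.1, 1.4, 1.5]
P 136 0 1 10 [0.0, 1.0, 0.1, 1.5, -0.0, 1.4, -1.4] [0.5, 1.2, -0.9, 1.5, 0.6, 1.6, -2.1]
P 136 40 0 6 [0.3, 1.1, -0.7, 1.7, 0.8, 1.5, 1.4] [-0.3, 1.0, 0.2, 1.7, 0.3, 1.2, 2.0]
P 136 40 1 11 [-0.7, 1.2, 1.0, 1.7, -0.3, 1.2, -0.5] [-0.3, 1.0, 0.2, 1.7, 0.3, 1.2, -1.2]
```

```bash
cat > sim.py <<'E'
from ik import *
from scipy.spatial.transform import Slerp
def run(q,wps,n=12):
    """wps: list of (R,x)"""
    for R1,x1 in wps:
        R0,x0=fk(q); sl=Slerp([0,1],Ro.from_matrix([R0,R1])); worst=0
        for k in range(1,n+1):
            a=k/n; q,ex,er=ik(sl(a).as_matrix(),x0+(np.array(x1)-x0)*a,q,m=.02,reg=.003); worst=max(worst,ex,er)
        print(np.round(x1),'q',q.round(2),'err',round(worst,1))
    return q
E
cat > s1.py <<'E'
from sim import *
q=np.array([-0.035,0.379,-0.453,1.795,0.042,0.832,1.867])
def seq(G,yaw,el,up=90):
    z=toolR(yaw,el,0)[:,2]; G=np.array(G,float)
    return [(toolR(yaw,75,0),G-z*60+[0,0,up]),(toolR(yaw,el,0),G-z*60),(toolR(yaw,el,0),G)]
q=run(q,seq((536,352,29),-.7,46))
lift=[(toolR(-.7,46,0),(500,300,150)),(toolR(-.7,90,0),(470,200,240)),(toolR(0,136,0),(440,-92,240)),(toolR(0,136,0),(440,-92,91))]
q=run(q,lift)
q=run(q,[(toolR(0,136,0),(440,-92,220)),(toolR(10,90,0),(500,50,220))])
q=run(q,seq((578,98,30),14.2,50))
q=run(q,[(toolR(14.2,50,0),(540,60,150)),(toolR(14,90,0),(490,0,240)),(toolR(0,140,0),(440,-188,240)),(toolR(0,140,0),(440,-188,91))])
E
python3 s1.py | grep -v rot
```

```text
{'h': np.float64(338.3), '2x': np.float64(0.9), '2y': np.float64(-12.1), '2z': np.float64(81.3), '3x': np.float64(-0.5), 'L1': np.float64(476.3), '4x': np.float64(0.4), '4y': np.float64(-15.1), '5x': np.float64(0.5), 'L2': np.float64(383.5), '6x': np.float64(0.2), '6y': np.float64(-0.9), 'L3': np.float64(332.1)}
res 0.02496890767235982 [5.073 4.469 3.772 1.583 1.281 0.761 0.398 0.316 0.23  0.131 0.072 0.025
 0.   ]
[494. 353. 162.] q [-0.87  0.61  0.16  1.92  0.22  0.43  0.62] err 0.0
[494. 353.  72.] q [-0.96  0.88 -0.05  2.23  2.09  0.78 -1.5 ] err 0.0
[536. 352.  29.] q [-0.89  0.97 -0.04  2.15  2.18  0.79 -1.52] err 0.0
[500 300 150] q [-0.91  0.69 -0.    2.32  2.1   0.7  -1.41] err 0.0
[470 200 240] q [-0.03  0.5  -0.62  1.9   0.38  0.86  0.72] err 0.0
[440 -92 240] q [ 0.39  0.86 -0.55  1.49  0.29  1.71  1.32] err 0.0
[440 -92  91] q [ 0.37  1.06 -0.51  1.54  0.37  1.49  1.28] err 0.0
[440 -92 220] q [ 0.39  0.88 -0.54  1.51  0.3   1.68  1.31] err 0.0
[500  50 220] q [ 0.31  0.53 -0.68  1.94  0.45  0.82  1.13] err 0.0
[541.  89. 166.] q [ 0.11  0.55 -0.46  2.11  0.76  0.34  0.87] err 0.0
[541.  89.  76.] q [ 0.55  1.22 -1.23  2.45  2.31  1.2  -0.33] err 6.0
[578.  98.  30.] q [ 0.52  1.34 -1.16  2.38  2.46  1.25 -0.32] err 0.0
[540  60 150] q [ 0.65  0.96 -1.23  2.45  2.22  0.95 -0.33] err 3.8
[490   0 240] q [ 0.71  0.7  -1.23  1.95  0.76  1.07  0.96] err 0.0
[ 440 -188  240] q [ 0.66  1.03 -0.92  1.39  0.54  1.96  1.2 ] err 0.0
[ 440 -188   91] q [ 0.64  1.22 -0.86  1.42  0.66  1.78  1.17] err 0.0
```

```bash
cat > d.py <<'E'
import sys,io,contextlib
with contextlib.redirect_stdout(io.StringIO()): from ik import *
from cell import sensors
def go(x,yaw,el,show=True):
    s=sensors.read_state(); R=Ro.from_euler('xyz',s['tool_rot'])
    v=(Ro.from_matrix(toolR(yaw,el,0))*R.inv()).as_rotvec()
    dx=(np.array(x)-s['eef_pos'])/60; dv=np.degrees(v)/5
    z=R.as_matrix()[:,2]
    print('at',s['eef_pos'].round(1),'az',np.degrees(np.arctan2(z[1],z[0])).round(1),'el',np.degrees(-np.arcsin(z[2])).round(1),'q',s['qpos'].round(2),'F',s['force'].round(1),s['width'],s['gripper_force'])
    print('shift',dx.round(2),'turn',dv.round(2),'rows>=',max(np.abs(dx).max(),np.abs(dv).max(),np.linalg.norm(dv)/2).round(1))
if __name__=='__main__':
    a=list(map(float,sys.argv[1:])); go(a[:3],a[3],a[4])
E
python3 d.py 494 353 165 -0.7 75
```

```text
at [520.  217.1 324.7] az 63.4 el 77.7 q [-0.03  0.38 -0.45  1.8   0.04  0.83  1.87] F [ 0.4  0.3 -1.3] 85.14320768765174 0.0
shift [-0.43  2.27 -2.66] turn [-0.52 -0.96 -9.03] rows>= 9.0
```

send_rows(
  series=[
    [85, [-0.05, 0.28, -0.2], [-0.06, -0.12, -1]],
    [85, [-0.05, 0.28, -0.2], [-0.06, -0.12, -1]],
    [85, [-0.05, 0.28, -0.2], [-0.06, -0.12, -1]],
    [85, [-0.05, 0.28, -0.3], [-0.06, -0.12, -1]],
    [85, [-0.05, 0.28, -0.4], [-0.06, -0.12, -1]],
    [85, [-0.06, 0.29, -0.4], [-0.07, -0.12, -1]],
    [85, [-0.06, 0.29, -0.48], [-0.07, -0.12, -1]],
    [85, [-0.06, 0.29, -0.48], [-0.08, -0.12, -1]],
  ],
)

```text
clock: 6.1
eef_pos: [493.5, 353.2, 164.4]
tool_rot: [-3.135, 0.263, -3.065]
force: [0.5, 0.1, -0.8]
width: 85.2
gripper_force: 0.0
```

send_rows(
  series=[
    [85, [0, 0, 0], [0, 0, -1]],
    [85, [0, 0, 0], [0, 0, 0]],
  ],
)

```text
clock: 6.35
eef_pos: [493.1, 353.7, 164.8]
tool_rot: [-3.135, 0.262, 3.136]
force: [0.3, 0.1, 0.1]
width: 85.1
gripper_force: 0.0
```

```bash
python3 d.py 494 353 72 -0.7 46
```

```text
at [493.1 353.7 164.8] az -1.7 el 75.0 q [-0.84  0.61  0.11  1.92  0.29  0.45  0.56] F [0.3 0.1 0.1] 85.10155437619866 0.0
shift [ 0.02 -0.01 -1.55] turn [ 0.01 -5.8  -0.04] rows>= 5.8
```

send_rows(
  series=[
    [85, [0, 0, -0.11], [0, -0.4, 0]],
    [85, [0, 0, -0.11], [0, -0.4, 0]],
    [85, [0, 0, -0.11], [0, -0.4, 0]],
    [85, [0, 0, -0.11], [0, -0.4, 0]],
    [85, [0, 0, -0.11], [0, -0.4, 0]],
    [85, [0, 0, -0.11], [0, -0.4, 0]],
    [85, [0, 0, -0.11], [0, -0.4, 0]],
    [85, [0, 0, -0.11], [0, -0.4, 0]],
  ],
)

```text
clock: 7.35
eef_pos: [494.2, 350.5, 115.9]
tool_rot: [-3.136, 0.525, 3.131]
force: [0.4, -0.3, -0.3]
width: 85.0
gripper_force: 0.0
```

send_rows(
  series=[
    [85, [0, 0, -0.11], [0, -0.4, 0]],
    [85, [0, 0, -0.11], [0, -0.4, 0]],
    [85, [0, 0, -0.11], [0, -0.4, 0]],
    [85, [0, 0, -0.11], [0, -0.4, 0]],
    [85, [0, 0, -0.11], [0, -0.5, 0]],
    [85, [0, 0, -0.11], [0, -0.5, 0]],
    [85, [0, 0, 0], [0, 0, 0]],
  ],
)

```text
clock: 8.22
eef_pos: [493.1, 350.6, 75.0]
tool_rot: [-3.136, 0.748, 3.133]
force: [-0.0, -0.3, -0.1]
width: 85.3
gripper_force: 0.0
```

```bash
python3 d.py 536 352 29 -0.7 46
python3 - <<'E'
from h import *
for n in('top','side'):
    d=grab(n)
    c=d['img'][140:280,120:320] if n=='top' else d['img'][60:240,190:430]
    cv2.imwrite(f'pics/{n}1.png',cv2.resize(c[...,::-1],(800,560 if n=='top' else 600),interpolation=cv2.INTER_CUBIC))
E
```

```text
at [493.1 350.6  75. ] az -1.0 el 47.1 q [-1.01  0.86  0.04  2.23  2.11  0.7  -1.53] F [-0.  -0.3 -0.1] 85.30788302151029 0.0
shift [ 0.71  0.02 -0.77] turn [ 0.05 -0.23  0.  ] rows>= 0.8
```

View pics/top1.png

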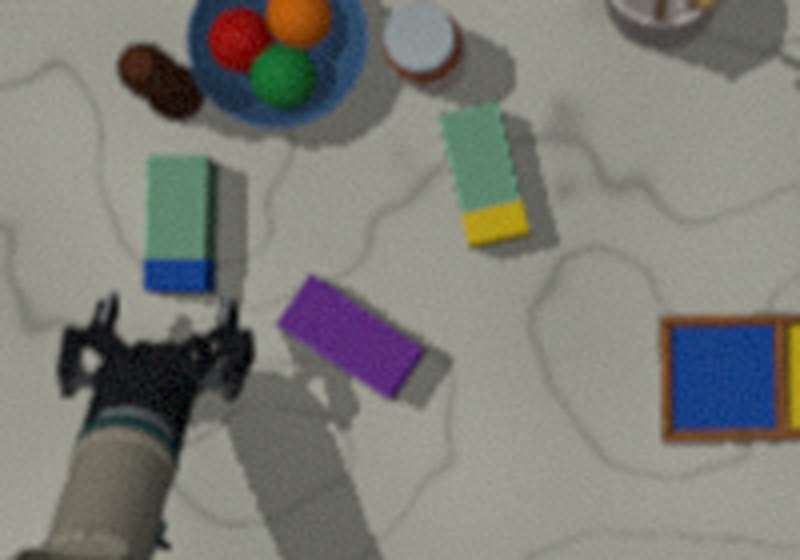

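send_rows(
  series=[
    [85, [0.15, 0, -0.15], [0, -0.1, 0]],
    [85, [0.15, 0, -0.15], [0, -0.1, 0]],
    [85, [0.15, 0, -0.15], [0, 0, 0]],
    [85, [0.15, 0, -0.16], [0, 0, 0]],
    [85, [0.12, -0.01, -0.16], [0, 0, 0]],
    [60, [0, 0, 0], [0, 0, 0]],
    [60, [0, 0, 0], [0, 0, 0]],
  ],
)

```text
clock: 9.2
eef_pos: [537.2, 350.3, 29.6]
tool_rot: [-3.139, 0.768, 3.129]
force: [0.0, -1.1, -0.6]
width: 59.8
gripper_force: 0.0
```

send_rows(
  series=[
    [54, [0, 0, 0], [0, 0, 0]],
    [54, [0, 0, 0], [0, 0, 0]],
    [52, [0, 0, 0], [0, 0, 0]],
    [52, [0, 0, 0], [0, 0, 0]],
  ],
)

```text
clock: 9.7
eef_pos: [537.3, 351.0, 29.9]
tool_rot: [-3.14, 0.768, 3.129]
force: [-0.5, 2.0, 1.1]
width: 52.0
gripper_force: 0.8
```

send_rows(
  series=[
    [50.5, [0, 0, 0], [0, 0, 0]],
    [50.5, [0, 0, 0], [0, 0, 0]],
    [50, [0, 0, 0], [0, 0, 0]],
    [50, [0, 0, 0], [0, 0, 0]],
  ],
)

```text
clock: 10.2
eef_pos: [537.5, 350.8, 29.9]
tool_rot: [-3.14, 0.769, 3.128]
force: [-2.5, 2.5, 5.3]
width: 50.4
gripper_force: 11.2
```

send_rows(
  series=[
    [49.5, [0, 0, 0], [0, 0, 0]],
    [49.5, [0, 0, 0], [0, 0, 0]],
  ],
)

```text
clock: 10.45
eef_pos: [537.5, 350.8, 30.0]
tool_rot: [-3.14, 0.769, 3.128]
force: [-2.1, 2.0, 5.0]
width: 50.0
gripper_force: 22.9
```

send_rows(
  series=[
    [49.3, [0, 0, 0], [0, 0, 0]],
    [49.3, [0, 0, 0.05], [0, 0, 0]],
    [49.3, [0, 0, 0.1], [0, 0, 0]],
    [49.3, [0, 0, 0.15], [0, 0, 0]],
    [49.3, [0, 0, 0.2], [0, 0, 0]],
  ],
)

```text
clock: 11.08
eef_pos: [537.3, 349.9, 60.1]
tool_rot: [-3.138, 0.767, 3.129]
force: [0.4, 0.1, -2.9]
width: 49.7
gripper_force: 28.4
```

```bash
python3 d.py 500 300 150 -0.7 46
```

```text
at [537.3 349.9  60.1] az -1.0 el 46.0 q [-0.95  0.91  0.05  2.17  2.17  0.69 -1.52] F [ 0.4  0.1 -2.9] 49.657743130790074 28.389530181884766
shift [-0.62 -0.83  1.5 ] turn [ 0.03 -0.01  0.04] rows>= 1.5
```

Lifted at 28 N per side. I'll raise it and swing it toward the tray.

send_rows(
  series=[
    [49.3, [-0.05, -0.1, 0.2], [0, 0, 0]],
    [49.3, [-0.08, -0.1, 0.2], [0, 0, 0]],
    [49.3, [-0.08, -0.1, 0.2], [0, 0, 0]],
    [49.3, [-0.08, -0.1, 0.2], [0, 0, 0]],
    [49.3, [-0.08, -0.1, 0.2], [0, 0, 0]],
    [49.3, [-0.08, -0.1, 0.2], [0, 0, 0]],
    [49.3, [-0.08, -0.1, 0.2], [0, 0.2, 0]],
    [49.3, [-0.08, -0.1, 0.2], [0, 0.3, 0]],
  ],
)

```text
clock: 12.08
eef_pos: [500.2, 301.9, 156.2]
tool_rot: [-3.138, 0.723, 3.129]
force: [0.1, -0.5, -2.5]
width: 49.9
gripper_force: 28.4
```

```bash
python3 d.py 470 200 240 -0.7 90
```

```text
at [500.2 301.9 156.2] az -1.0 el 48.6 q [-0.98  0.66  0.12  2.3   2.07  0.56 -1.37] F [ 0.1 -0.5 -2.5] 49.93639052535323 28.408537209033966
shift [-0.5 -1.7  1.4] turn [0.14 8.29 0.01] rows>= 8.3
```

send_rows(
  series=[
    [49.3, [-0.03, -0.1, 0.09], [0, 0.5, 0]],
    [49.3, [-0.03, -0.1, 0.09], [0, 0.5, 0]],
    [49.3, [-0.03, -0.1, 0.09], [0, 0.5, 0]],
    [49.3, [-0.03, -0.1, 0.09], [0, 0.5, 0]],
    [49.3, [-0.03, -0.1, 0.09], [0, 0.5, 0]],
    [49.3, [-0.03, -0.1, 0.09], [0, 0.5, 0]],
    [49.3, [-0.03, -0.1, 0.09], [0, 0.5, 0]],
    [49.3, [-0.03, -0.1, 0.09], [0, 0.5, 0]],
  ],
)

```text
clock: 13.08
eef_pos: [486.6, 254.1, 198.1]
tool_rot: [-3.131, 0.385, 3.131]
force: [0.1, 0.1, -3.8]
width: 49.7
gripper_force: 27.0
```

send_rows(
  series=[
    [49.3, [-0.03, -0.1, 0.09], [0, 0.5, 0]],
    [49.3, [-0.03, -0.1, 0.09], [0, 0.5, 0]],
    [49.3, [-0.03, -0.1, 0.09], [0, 0.5, 0]],
    [49.3, [-0.03, -0.1, 0.09], [0, 0.5, 0]],
    [49.3, [-0.03, -0.1, 0.09], [0, 0.5, 0]],
    [49.3, [-0.03, -0.1, 0.09], [0, 0.5, 0]],
    [49.3, [-0.03, -0.1, 0.09], [0, 0.5, 0]],
    [49.3, [-0.03, -0.1, 0.0], [0, 0.5, 0]],
  ],
)

```text
clock: 14.08
eef_pos: [472.3, 206.0, 236.0]
tool_rot: [-3.127, 0.036, 3.131]
force: [0.3, 0.9, -2.6]
width: 49.5
gripper_force: 27.0
```

```bash
python3 d.py 440 -92 220 0 136
```

```text
at [472.3 206.  236. ] az -22.3 el 87.8 q [-0.14  0.48 -0.49  1.92  0.35  0.81  0.73] F [ 0.3  0.9 -2.6] 49.45619727380996 27.045315206050873
shift [-0.54 -4.97 -0.27] turn [0.21 9.61 0.05] rows>= 9.6
```

send_rows(
  series=[
    [49.3, [-0.03, -0.3, 0], [0.01, 0.6, 0]],
    [49.3, [-0.03, -0.3, 0], [0.01, 0.6, 0]],
    [49.3, [-0.03, -0.3, 0], [0.01, 0.6, 0]],
    [49.3, [-0.03, -0.3, 0], [0.01, 0.6, 0]],
    [49.3, [-0.03, -0.3, 0], [0.01, 0.6, 0]],
    [49.3, [-0.03, -0.3, 0], [0.01, 0.6, 0]],
    [49.3, [-0.03, -0.3, 0], [0.01, 0.6, 0]],
    [49.3, [-0.03, -0.3, 0], [0.01, 0.6, 0]],
  ],
)

```text
clock: 15.08
eef_pos: [457.8, 61.9, 235.7]
tool_rot: [-3.131, -0.384, 3.132]
force: [-0.0, -0.5, -2.8]
width: 49.4
gripper_force: 27.1
```

send_rows(
  series=[
    [49.3, [-0.03, -0.3, 0], [0.01, 0.6, 0]],
    [49.3, [-0.03, -0.3, 0], [0.01, 0.6, 0]],
    [49.3, [-0.03, -0.3, 0], [0.01, 0.6, 0]],
    [49.3, [-0.03, -0.3, 0], [0.01, 0.6, 0]],
    [49.3, [-0.03, -0.3, 0], [0.01, 0.6, 0]],
    [49.3, [-0.03, -0.3, 0], [0.01, 0.6, 0]],
    [49.3, [-0.03, -0.3, 0], [0.01, 0.6, 0]],
    [49.3, [0, 0, 0], [0, 0, 0]],
  ],
)

```text
clock: 16.08
eef_pos: [445.6, -64.4, 234.7]
tool_rot: [-3.133, -0.749, 3.13]
force: [-0.7, 0.0, -2.7]
width: 50.0
gripper_force: 27.3
```

```bash
python3 d.py 440 -92 200 0 136;python3 - <<'E'
from h import *
d=grab('side'); cv2.imwrite('pics/side2.png',cv2.resize(d['img'][150:350,180:380][...,::-1],(600,600),interpolation=cv2.INTER_CUBIC))
t=grab('top')
E
```

```text
at [445.6 -64.4 234.7] az -179.9 el 47.1 q [ 0.31  0.81 -0.46  1.52  0.23  1.63  1.34] F [-0.7  0.  -2.7] 49.964429895031195 27.253546714782715
shift [-0.09 -0.46 -0.58] turn [0.07 0.62 0.07] rows>= 0.6
```

View pics/side2.png

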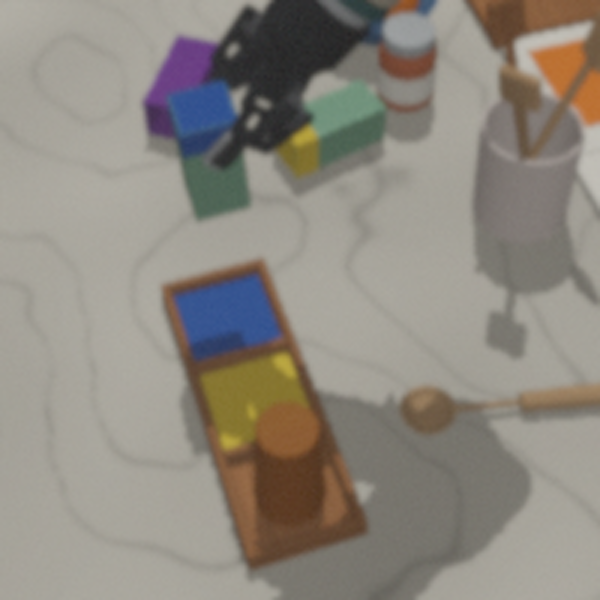

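```bash
cat > chk.py <<'E'
from h import *; import sys
lo_h,hi_h=(100,130) if sys.argv[1]=='b' else (22,35)
tc=sensors.read_state()['eef_pos']
for n in('side','top'):
    d=dict(np.load(n+'.npz')); P=xyzimg(d); hsv=cv2.cvtColor(d['img'],cv2.COLOR_RGB2HSV).astype(int)
    near=(np.linalg.norm(P[...,:2]-tc[:2],axis=-1)<75)&(P[...,2]>50)&(hsv[...,1]>60)
    for nm,a,b in(('band',lo_h,hi_h),('green',55,95)):
        m=near&(hsv[...,0]>=a)&(hsv[...,0]<=b)
        m=cv2.erode(m.astype(np.uint8),np.ones((3,3)))>0
        p=P[m]-tc
        if len(p)>20:
            print(n,nm,len(p),'5%',np.percentile(p,3,0).round(1),'95%',np.percentile(p,97,0).round(1))
            # faces: normals via pixel-neighbour gradients
            gu=np.gradient(P,2,axis=1)[m]; gv=np.gradient(P,2,axis=0)[m]
            t=p[p[:,2]>np.percentile(p[:,2],97)-4] if nm=='band' else None
            if t is not None: c,*_=np.linalg.lstsq(np.c_[t[:,:2],np.ones(len(t))],t[:,2],rcond=None); print('  top plane slope deg',np.degrees(np.arctan(c[:2])).round(1),'centre',((t.max(0)+t.min(0))/2).round(1),len(t))
E
python3 chk.py b
```

```text
side band 311 5% [-28.5 -29.7  12.4] 95% [15.2 16.6 31.1]
  top plane slope deg [ 1.9 -0.4] centre [-5.4 -4.7 29.7] 191
top band 259 5% [-28.  -22.   22.6] 95% [14.4 20.6 35.8]
  top plane slope deg [-84.5  85.3] centre [-22.5  11.8 792.4] 40
top green 102 5% [-66.6 -32.5 475.5] 95% [-37.5 -16.  525.5]
```

send_rows(
  series=[
    [49.3, [0, -0.15, 0], [0, 0.2, 0]],
    [49.3, [0, -0.15, 0], [0, 0.15, 0]],
    [49.3, [0, -0.15, -0.1], [0, 0.15, 0]],
    [49.3, [0, 0, -0.3], [0, 0, 0]],
    [49.3, [0, 0, -0.4], [0, 0, 0]],
    [49.3, [0, 0, -0.5], [0, 0, 0]],
    [49.3, [0, 0, -0.5], [0, 0, 0]],
    [49.3, [0, 0, -0.2], [0, 0, 0]],
  ],
)

```text
clock: 17.18
eef_pos: [444.7, -89.5, 113.2]
tool_rot: [-3.136, -0.795, 3.135]
force: [0.5, -0.4, -2.4]
width: 49.8
gripper_force: 27.1
```

```bash
python3 d.py 446 -92 90 0 136;python3 - <<'E'
from h import *
grab('side');grab('top')
E
python3 chk.py b
```

```text
at [444.7 -89.5 113.2] az -179.9 el 44.4 q [ 0.32  1.   -0.42  1.53  0.3   1.5   1.34] F [ 0.5 -0.4 -2.4] 49.788338051488495 27.14828610420227
shift [ 0.02 -0.04 -0.39] turn [0.04 0.09 0.03] rows>= 0.4
side band 272 5% [-26.9 -26.6  15.1] 95% [15.5 19.4 31.7]
  top plane slope deg [0.2 0.1] centre [-5.  -1.  30.4] 172
top band 219 5% [-27.8 -21.2  19.9] 95% [15.  21.6 36.1]
  top plane slope deg [ 1.  -0.8] centre [-6.6  1.9 35.4] 34
top green 118 5% [-23.3 -30.7 518.9] 95% [ 25.7 -14.7 559.1]
```

send_rows(
  series=[
    [49.3, [0, -0.03, -0.1], [0, 0, 0]],
    [49.3, [0, 0, -0.1], [0, 0, 0]],
    [49.3, [0, 0, -0.05], [0, 0, 0]],
    [49.3, [0, 0, -0.03], [0, 0, 0]],
    [49.3, [0, 0, 0], [0, 0, 0]],
  ],
)

```text
clock: 17.9
eef_pos: [445.9, -91.5, 98.6]
tool_rot: [-3.135, -0.792, 3.134]
force: [0.2, -0.4, -2.4]
width: 50.0
gripper_force: 27.2
```

send_rows(
  series=[
    [49.3, [0, 0, -0.03], [0, 0, 0]],
    [49.3, [0, 0, -0.02], [0, 0, 0]],
    [49.3, [0, 0, 0], [0, 0, 0]],
  ],
)

```text
clock: 18.27
eef_pos: [445.8, -91.5, 95.5]
tool_rot: [-3.135, -0.792, 3.134]
force: [-0.4, 0.7, -2.5]
width: 49.4
gripper_force: 27.2
```

send_rows(
  series=[
    [49.3, [0, 0, -0.02], [0, 0, 0]],
    [49.3, [0, 0, 0], [0, 0, 0]],
  ],
)

```text
clock: 18.52
eef_pos: [445.8, -91.6, 94.3]
tool_rot: [-3.135, -0.792, 3.134]
force: [-0.2, -0.0, -1.6]
width: 49.8
gripper_force: 27.2
```

send_rows(
  series=[
    [49.3, [0, 0, -0.02], [0, 0, 0]],
    [49.3, [0, 0, 0], [0, 0, 0]],
  ],
)

```text
clock: 18.77
eef_pos: [445.8, -91.5, 93.1]
tool_rot: [-3.135, -0.792, 3.134]
force: [-0.5, 0.5, -2.3]
width: 49.9
gripper_force: 27.2
```

send_rows(
  series=[
    [49.3, [0, 0, -0.02], [0, 0, 0]],
    [49.3, [0, 0, 0], [0, 0, 0]],
  ],
)

```text
clock: 19.02
eef_pos: [445.8, -91.5, 91.9]
tool_rot: [-3.135, -0.792, 3.134]
force: [0.1, -0.3, -2.3]
width: 49.9
gripper_force: 27.2
```

send_rows(
  series=[
    [49.3, [0, 0, -0.02], [0, 0, 0]],
    [49.3, [0, 0, 0], [0, 0, 0]],
  ],
)

```text
clock: 19.27
eef_pos: [446.0, -91.5, 91.3]
tool_rot: [-3.135, -0.792, 3.134]
force: [0.4, -0.9, 2.8]
width: 49.8
gripper_force: 27.0
```

send_rows(
  series=[
    [49.3, [0, 0, -0.02], [0, 0, 0]],
    [49.3, [0, 0, 0], [0, 0, 0]],
  ],
)

```text
clock: 19.52
eef_pos: [446.1, -91.0, 90.9]
tool_rot: [-3.136, -0.792, 3.135]
force: [2.7, 1.3, 7.3]
width: 49.7
gripper_force: 23.9
```

send_rows(
  series=[
    [50, [0, 0, 0], [0, 0, 0]],
    [50.5, [0, 0, 0], [0, 0, 0]],
    [51.5, [0, 0, 0], [0, 0, 0]],
    [53, [0, 0, 0], [0, 0, 0]],
    [58, [0, 0, 0], [0, 0, 0]],
    [66, [0, 0, 0], [0, 0, 0]],
    [66, [0, 0, 0], [0, 0, 0]],
  ],
)

```text
clock: 20.4
eef_pos: [445.8, -91.7, 89.5]
tool_rot: [-3.135, -0.792, 3.134]
force: [-0.1, 0.7, 0.5]
width: 65.9
gripper_force: 0.0
```

send_rows(
  series=[
    [66, [0.1, 0, 0.1], [0, 0, 0]],
    [66, [0.2, 0, 0.2], [0, 0, 0]],
    [66, [0.2, 0, 0.2], [0, 0, 0]],
    [66, [0.2, 0, 0.2], [0, 0, 0]],
    [66, [0.2, 0, 0.2], [0, 0, 0]],
    [66, [0.1, 0, 0.4], [0, 0, 0]],
    [66, [0, 0.2, 0.4], [0, 0, 0]],
    [66, [0, 0.3, 0.3], [0, 0, 0]],
  ],
)

```text
clock: 21.4
eef_pos: [506.0, -60.5, 211.2]
tool_rot: [-3.135, -0.791, 3.134]
force: [0.5, -0.2, -0.1]
width: 66.3
gripper_force: 0.0
```

```bash
python3 d.py 500 50 220 10 90
python3 - <<'E'
from h import *
d=grab('side'); cv2.imwrite('pics/side3.png',cv2.resize(d['img'][150:350,180:380][...,::-1],(600,600),interpolation=cv2.INTER_CUBIC))
grab('top')
E
python3 m.py | grep -A1 yel
```

```text
at [506.  -60.5 211.2] az -179.9 el 44.7 q [ 0.26  0.94 -0.44  1.31  0.24  1.75  1.35] F [ 0.5 -0.2 -0.1] 66.30051525768027 0.0
shift [-0.1   1.84  0.15] turn [ 0.82 -9.03  1.95] rows>= 9.0
yel can 475 c [602.2 104.6] size [109.1  50.8] ang 13.9 z 49.0
   medians [599.8 104.6]
--
yel band 135 c [563.1  94.9] size [28.3 50.8] ang 13.0 z 49.5
   medians [563.6  95.1]
--
yel mat 0 c [0. 0.] size [0. 0.] ang 0.0 z nan
   medians [nan nan]
  return _methods._mean(a, axis=axis, dtype=dtype,
  ret = ret.dtype.type(ret / rcount)
  ret = um.true_divide(
```

View pics/side3.png

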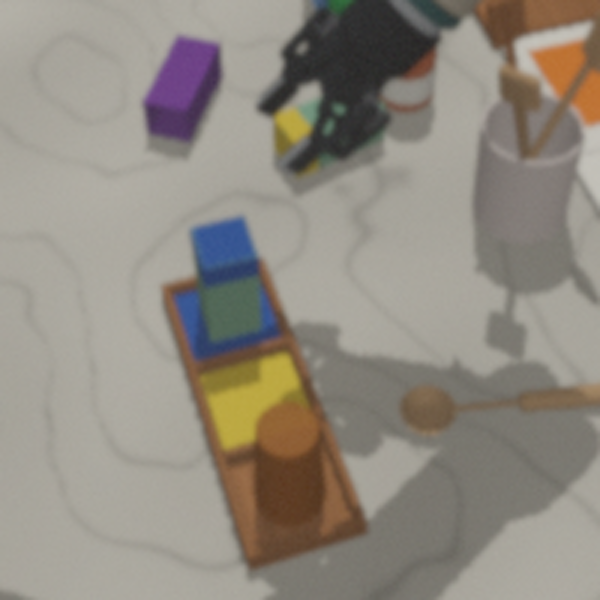

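```bash
cat > s2.py <<'E'
import io,contextlib
with contextlib.redirect_stdout(io.StringIO()):
    from sim import *
q0=np.array([0.26,0.94,-0.44,1.31,0.24,1.75,1.35])
for el in(50,55,60):
  for back in(45,60):
    print('--',el,back)
    z=toolR(14,el,0)[:,2]; G=np.array([579,99,30.])
    q=run(q0,[(toolR(14,90,0),(520,85,190)),(toolR(14,75,0),G-z*back+[0,0,80]),(toolR(14,el,0),G-z*back),(toolR(14,el,0),G),(toolR(14,el,0),G+[-20,-10,90]),(toolR(14,90,0),(490,0,240)),(toolR(0,90+el,0),(446,-188,230)),(toolR(0,90+el,0),(446,-188,91))])
E
python3 s2.py
```

```text
-- 50 45
[520  85 190] q [ 0.16  0.58 -0.55  1.91  0.43  0.76  1.17] err 0.0
[551.  92. 144.] q [ 0.    0.58 -0.31  2.1   0.67  0.27  0.95] err 0.0
[551.  92.  64.] q [ 0.54  1.28 -1.23  2.45  2.37  1.27 -0.33] err 2.1
[579.  99.  30.] q [ 0.52  1.36 -1.18  2.38  2.45  1.27 -0.3 ] err 0.0
[559.  89. 120.] q [ 0.55  1.09 -1.23  2.44  2.28  1.12 -0.37] err 0.0
[490   0 240] q [ 0.71  0.7  -1.23  1.95  0.76  1.07  0.96] err 0.0
[ 446 -188  230] q [ 0.65  1.05 -0.92  1.37  0.55  1.96  1.2 ] err 0.0
[ 446 -188   91] q [ 0.64  1.23 -0.86  1.4   0.66  1.8   1.17] err 0.0
-- 50 60
[520  85 190] q [ 0.16  0.58 -0.55  1.91  0.43  0.76  1.17] err 0.0
[542.  90. 156.] q [ 0.02  0.56 -0.33  2.12  0.66  0.28  0.96] err 0.0
[542.  90.  76.] q [ 0.54  1.22 -1.23  2.45  2.31  1.21 -0.34] err 5.7
[579.  99.  30.] q [ 0.52  1.34 -1.16  2.38  2.46  1.25 -0.32] err 0.0
[559.  89. 120.] q [ 0.55  1.09 -1.23  2.44  2.28  1.12 -0.37] err 0.0
[490   0 240] q [ 0.71  0.7  -1.23  1.95  0.76  1.07  0.96] err 0.0
[ 446 -188  230] q [ 0.65  1.05 -0.92  1.37  0.55  1.96  1.2 ] err 0.0
[ 446 -188   91] q [ 0.64  1.
[... 1625 characters left out ...]
230] q [ 0.39  1.01 -0.36  1.28  0.34  1.96  1.53] err 0.0
[ 446 -188   91] q [ 0.38  1.2  -0.34  1.28  0.38  1.79  1.49] err 0.0
-- 60 60
[520  85 190] q [ 0.16  0.58 -0.55  1.91  0.43  0.76  1.17] err 0.0
[550.  92. 162.] q [ 0.04  0.56 -0.36  2.09  0.64  0.32  0.98] err 0.0
[550.  92.  82.] q [ 0.34  0.88 -0.82  2.35  2.28  0.71 -0.53] err 0.0
[579.  99.  30.] q [ 0.32  1.01 -0.79  2.27  2.35  0.76 -0.52] err 0.0
[559.  89. 120.] q [ 0.34  0.77 -0.8   2.31  2.18  0.58 -0.45] err 0.0
[490   0 240] q [ 0.65  0.62 -1.08  1.95  0.66  0.98  1.07] err 0.0
[ 446 -188  230] q [ 0.39  1.01 -0.36  1.28  0.34  1.96  1.53] err 0.0
[ 446 -188   91] q [ 0.38  1.2  -0.34  1.28  0.38  1.79  1.49] err 0.0
```

```bash
python3 d.py 530 87 190 14 85
```

```text
at [506.5 -57.7 212. ] az -179.9 el 44.8 q [ 0.25  0.94 -0.44  1.31  0.24  1.75  1.35] F [0.2 0.6 0.4] 66.03030455374822 0.0
shift [ 0.39  2.41 -0.37] turn [ 1.24 -9.98  2.61] rows>= 10.0
```

send_rows(
  series=[
    [85, [0.03, 0.2, 0], [0.1, -0.83, 0.22]],
    [85, [0.03, 0.2, 0], [0.1, -0.83, 0.22]],
    [85, [0.03, 0.2, 0], [0.1, -0.83, 0.22]],
    [85, [0.03, 0.2, 0], [0.1, -0.83, 0.22]],
    [85, [0.03, 0.2, -0.04], [0.1, -0.83, 0.22]],
    [85, [0.03, 0.2, -0.04], [0.1, -0.83, 0.22]],
    [85, [0.03, 0.2, -0.04], [0.1, -0.83, 0.22]],
    [85, [0.03, 0.2, -0.04], [0.1, -0.83, 0.22]],
  ],
)

```text
clock: 22.5
eef_pos: [519.7, 34.9, 199.5]
tool_rot: [3.121, -0.208, -2.976]
force: [-0.8, 0.4, 0.6]
width: 85.1
gripper_force: 0.0
```

send_rows(
  series=[
    [85, [0.03, 0.2, -0.05], [0.1, -0.83, 0.22]],
    [85, [0.03, 0.2, -0.05], [0.1, -0.83, 0.22]],
    [85, [0.03, 0.2, -0.05], [0.1, -0.83, 0.22]],
    [85, [0.03, 0.2, -0.05], [0.1, -0.83, 0.22]],
    [85, [0, 0, 0], [0, 0, 0]],
  ],
)

```text
clock: 23.12
eef_pos: [525.6, 83.0, 187.6]
tool_rot: [-3.138, 0.079, -2.899]
force: [0.3, 0.7, 0.5]
width: 85.1
gripper_force: 0.0
```

```bash
python3 d.py 548 91 110 14 65; python3 d.py 548 91 77 14 55
```

```text
at [525.6  83.  187.6] az 11.3 el 85.5 q [ 0.15  0.56 -0.53  1.97  0.47  0.65  1.14] F [0.3 0.7 0.5] 85.10312141770295 0.0
shift [ 0.37  0.13 -1.29] turn [ 1.03 -3.96  0.03] rows>= 4.0
at [525.6  83.  187.6] az 11.3 el 85.5 q [ 0.15  0.56 -0.53  1.97  0.47  0.65  1.14] F [0.3 0.7 0.5] 85.10312141770295 0.0
shift [ 0.37  0.13 -1.84] turn [ 1.51 -5.9   0.03] rows>= 5.9
```

send_rows(
  series=[
    [85, [0.02, 0.01, -0.11], [0.1, -0.37, 0]],
    [85, [0.02, 0.01, -0.11], [0.1, -0.37, 0]],
    [85, [0.02, 0.01, -0.11], [0.1, -0.37, 0]],
    [85, [0.02, 0.01, -0.11], [0.1, -0.37, 0]],
    [85, [0.02, 0.01, -0.11], [0.1, -0.37, 0]],
    [85, [0.02, 0.01, -0.11], [0.1, -0.37, 0]],
    [85, [0.02, 0.01, -0.11], [0.1, -0.37, 0]],
    [85, [0.02, 0.01, -0.11], [0.1, -0.37, 0]],
  ],
)

```text
clock: 24.12
eef_pos: [536.9, 84.2, 137.2]
tool_rot: [-3.138, 0.331, -2.904]
force: [2.0, -0.0, -0.9]
width: 84.9
gripper_force: 0.0
```

send_rows(
  series=[
    [85, [0.02, 0.01, -0.11], [0.1, -0.37, 0]],
    [85, [0.02, 0.01, -0.11], [0.1, -0.37, 0]],
    [85, [0.02, 0.01, -0.11], [0.1, -0.37, 0]],
    [85, [0.02, 0.01, -0.11], [0.1, -0.37, 0]],
    [85, [0.02, 0, -0.11], [0.1, -0.37, 0]],
    [85, [0.02, 0, -0.11], [0.1, -0.37, 0]],
    [85, [0.02, 0, -0.11], [0.1, -0.37, 0]],
    [85, [0, 0, 0], [0, 0, 0]],
  ],
)

```text
clock: 25.12
eef_pos: [544.1, 86.0, 90.7]
tool_rot: [3.138, 0.557, -2.908]
force: [-0.3, 0.0, 0.6]
width: 85.1
gripper_force: 0.0
```

```bash
python3 d.py 579 99 30 14 55
python3 - <<'E'
from h import *
d=grab('top'); c=d['img'][140:280,160:320]; cv2.imwrite('pics/top4.png',cv2.resize(c[...,::-1],(640,560),interpolation=cv2.INTER_CUBIC))
E
```

```text
at [544.1  86.   90.7] az 13.8 el 58.1 q [ 0.33  0.86 -0.8   2.39  2.37  0.73 -0.63] F [-0.3  0.   0.6] 85.08409127390553 0.0
shift [ 0.58  0.22 -1.01] turn [ 0.11 -0.61  0.1 ] rows>= 1.0
```

View pics/top4.png

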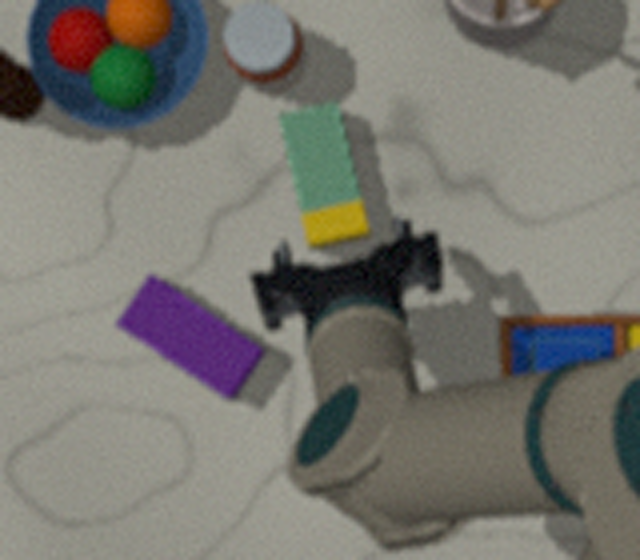

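send_rows(
  series=[
    [85, [0, 0.07, -0.1], [0.02, -0.1, 0.02]],
    [85, [0.05, 0.02, -0.15], [0.02, -0.1, 0.02]],
    [85, [0.1, 0.02, -0.15], [0.02, -0.1, 0.02]],
    [85, [0.1, 0.02, -0.15], [0.02, -0.1, 0.02]],
    [85, [0.1, 0.03, -0.15], [0.02, -0.1, 0]],
    [85, [0.1, 0.03, -0.15], [0, 0, 0]],
    [85, [0.1, 0.03, -0.13], [0, 0, 0]],
    [70, [0, 0, 0], [0, 0, 0]],
  ],
)

```text
clock: 26.18
eef_pos: [577.4, 100.4, 32.7]
tool_rot: [3.14, 0.603, -2.898]
force: [-0.5, -0.5, -0.5]
width: 70.7
gripper_force: 0.0
```

```bash
python3 d.py 579 99 30 14 55
```

```text
at [577.4 100.4  32.7] az 14.1 el 55.4 q [ 0.31  1.04 -0.78  2.34  2.5   0.87 -0.66] F [-0.5 -0.5 -0.5] 70.7020247824887 0.0
shift [ 0.03 -0.02 -0.04] turn [ 0.01 -0.09 -0.01] rows>= 0.1
```

send_rows(
  series=[
    [60, [0.03, -0.02, -0.04], [0, 0, 0]],
    [60, [0, 0, 0], [0, 0, 0]],
    [54, [0, 0, 0], [0, 0, 0]],
    [54, [0, 0, 0], [0, 0, 0]],
    [52, [0, 0, 0], [0, 0, 0]],
    [52, [0, 0, 0], [0, 0, 0]],
  ],
)

```text
clock: 26.92
eef_pos: [578.7, 99.1, 30.8]
tool_rot: [3.14, 0.603, -2.897]
force: [1.0, -0.4, 0.4]
width: 52.1
gripper_force: 0.0
```

send_rows(
  series=[
    [51, [0, 0, 0], [0, 0, 0]],
    [50.5, [0, 0, 0], [0, 0, 0]],
    [50, [0, 0, 0], [0, 0, 0]],
    [50, [0, 0, 0], [0, 0, 0]],
  ],
)

```text
clock: 27.42
eef_pos: [578.8, 98.9, 30.8]
tool_rot: [3.141, 0.603, -2.897]
force: [-0.4, -0.4, 0.0]
width: 50.4
gripper_force: 2.8
```

send_rows(
  series=[
    [49.5, [0, 0, 0], [0, 0, 0]],
    [49.5, [0, 0, 0], [0, 0, 0]],
  ],
)

```text
clock: 27.68
eef_pos: [578.8, 98.9, 30.9]
tool_rot: [3.141, 0.603, -2.897]
force: [-1.0, -1.6, 2.0]
width: 49.5
gripper_force: 17.5
```

send_rows(
  series=[
    [49.1, [0, 0, 0], [0, 0, 0]],
    [49.1, [0, 0, 0], [0, 0, 0]],
    [49.1, [0, 0, 0.05], [0, 0, 0]],
    [49.1, [0, 0, 0.1], [0, 0, 0]],
    [49.1, [0, 0, 0.15], [0, 0, 0]],
    [49.1, [0, 0, 0.2], [0, 0, 0]],
  ],
)

```text
clock: 28.42
eef_pos: [578.5, 99.3, 61.4]
tool_rot: [3.14, 0.603, -2.897]
force: [-0.8, -0.8, -2.5]
width: 49.7
gripper_force: 31.2
```

```bash
python3 d.py 555 85 140 14 60
```

```text
at [578.5  99.3  61.4] az 14.2 el 55.5 q [ 0.31  0.96 -0.79  2.33  2.45  0.81 -0.64] F [-0.8 -0.8 -2.5] 49.66255502119926 31.22576594352722
shift [-0.39 -0.24  1.31] turn [-0.23  0.88 -0.01] rows>= 1.3
```

send_rows(
  series=[
    [49.2, [-0.05, -0.03, 0.15], [0, 0, 0]],
    [49.2, [-0.05, -0.03, 0.15], [0, 0, 0]],
    [49.2, [-0.05, -0.03, 0.15], [0, 0, 0]],
    [49.2, [-0.05, -0.03, 0.15], [-0.03, 0.1, 0]],
    [49.2, [-0.05, -0.03, 0.15], [-0.05, 0.2, 0]],
    [49.2, [-0.05, -0.03, 0.15], [-0.05, 0.2, 0]],
    [49.2, [-0.05, -0.03, 0.2], [-0.05, 0.2, 0]],
    [49.2, [-0.05, -0.03, 0.2], [-0.05, 0.2, 0]],
  ],
)

```text
clock: 29.42
eef_pos: [554.4, 84.8, 139.6]
tool_rot: [3.14, 0.522, -2.897]
force: [-0.1, -0.8, -3.3]
width: 49.6
gripper_force: 31.2
```

```bash
python3 d.py 490 0 230 10 90
```

```text
at [554.4  84.8 139.6] az 14.2 el 60.1 q [ 0.31  0.68 -0.72  2.32  2.19  0.48 -0.49] F [-0.1 -0.8 -3.3] 49.64170313050146 31.188801527023315
shift [-1.07 -1.41  1.51] turn [-1.26  5.84 -0.79] rows>= 5.8
```

send_rows(
  series=[
    [49.2, [-0.07, -0.09, 0.1], [-0.08, 0.36, -0.05]],
    [49.2, [-0.07, -0.09, 0.1], [-0.08, 0.36, -0.05]],
    [49.2, [-0.07, -0.09, 0.1], [-0.08, 0.36, -0.05]],
    [49.2, [-0.07, -0.09, 0.1], [-0.08, 0.36, -0.05]],
    [49.2, [-0.07, -0.09, 0.1], [-0.08, 0.36, -0.05]],
    [49.2, [-0.07, -0.09, 0.1], [-0.08, 0.36, -0.05]],
    [49.2, [-0.07, -0.09, 0.1], [-0.08, 0.36, -0.05]],
    [49.2, [-0.07, -0.09, 0.1], [-0.08, 0.36, -0.05]],
  ],
)

```text
clock: 30.42
eef_pos: [521.1, 41.5, 187.0]
tool_rot: [3.14, 0.266, -2.932]
force: [0.8, -0.1, -2.1]
width: 49.8
gripper_force: 31.2
```

send_rows(
  series=[
    [49.2, [-0.07, -0.09, 0.1], [-0.08, 0.36, -0.05]],
    [49.2, [-0.07, -0.09, 0.1], [-0.08, 0.36, -0.05]],
    [49.2, [-0.07, -0.09, 0.1], [-0.08, 0.36, -0.05]],
    [49.2, [-0.07, -0.09, 0.1], [-0.08, 0.36, -0.05]],
    [49.2, [-0.07, -0.09, 0.1], [-0.08, 0.36, -0.05]],
    [49.2, [-0.07, -0.09, 0.1], [-0.08, 0.36, -0.05]],
    [49.2, [-0.07, -0.09, 0.1], [-0.08, 0.36, -0.05]],
    [49.2, [0, 0, 0], [0, 0, 0]],
  ],
)

```text
clock: 31.42
eef_pos: [492.5, 3.7, 228.9]
tool_rot: [-3.138, 0.044, -2.962]
force: [0.3, -1.1, -3.0]
width: 50.0
gripper_force: 31.2
```

```bash
python3 d.py 446 -188 225 0 145.4; python3 d.py 446 -188 225 14 145.4
```

```text
at [492.5   3.7 228.9] az 5.3 el 87.5 q [ 0.57  0.56 -0.94  1.99  0.62  0.85  1.05] F [ 0.3 -1.1 -3. ] 49.96448969082667 31.198427081108093
shift [-0.78 -3.2  -0.06] turn [-1.   11.55 -1.89] rows>= 11.6
at [492.5   3.7 228.9] az 5.3 el 87.5 q [ 0.57  0.56 -0.94  1.99  0.62  0.85  1.05] F [ 0.3 -1.1 -3. ] 49.96448969082667 31.198427081108093
shift [-0.78 -3.2  -0.06] turn [-2.39 11.33  0.66] rows>= 11.3
```

send_rows(
  series=[
    [49.2, [-0.05, -0.2, 0.02], [-0.06, 0.72, -0.12]],
    [49.2, [-0.05, -0.2, 0.02], [-0.06, 0.72, -0.12]],
    [49.2, [-0.05, -0.2, 0.02], [-0.06, 0.72, -0.12]],
    [49.2, [-0.05, -0.2, 0.02], [-0.06, 0.72, -0.12]],
    [49.2, [-0.05, -0.2, 0.02], [-0.06, 0.72, -0.12]],
    [49.2, [-0.05, -0.2, 0], [-0.06, 0.72, -0.12]],
    [49.2, [-0.05, -0.2, 0], [-0.06, 0.72, -0.12]],
    [49.2, [-0.05, -0.2, 0], [-0.06, 0.72, -0.12]],
  ],
)

```text
clock: 32.42
eef_pos: [468.5, -92.3, 234.0]
tool_rot: [3.117, -0.461, -3.042]
force: [-0.9, 0.2, -3.0]
width: 49.9
gripper_force: 31.2
```

send_rows(
  series=[
    [49.2, [-0.05, -0.2, 0], [-0.06, 0.72, -0.12]],
    [49.2, [-0.05, -0.2, 0], [-0.06, 0.72, -0.12]],
    [49.2, [-0.05, -0.2, 0], [-0.06, 0.72, -0.12]],
    [49.2, [-0.05, -0.2, -0.02], [-0.06, 0.72, -0.12]],
    [49.2, [-0.05, -0.2, -0.02], [-0.06, 0.72, -0.12]],
    [49.2, [-0.05, -0.2, -0.02], [-0.06, 0.72, -0.12]],
    [49.2, [-0.05, -0.2, -0.02], [-0.06, 0.72, -0.12]],
    [49.2, [0, 0, 0], [0, 0, 0]],
  ],
)

```text
clock: 33.42
eef_pos: [447.4, -176.6, 227.7]
tool_rot: [3.131, -0.902, -3.127]
force: [0.5, -0.5, -3.1]
width: 49.5
gripper_force: 31.2
```

```bash
python3 d.py 446 -188 190 0 145.4;python3 - <<'E'
from h import *
d=grab('side'); cv2.imwrite('pics/side5.png',cv2.resize(d['img'][150:350,180:380][...,::-1],(600,600),interpolation=cv2.INTER_CUBIC))
grab('top')
E
python3 chk.py y
```

```text
at [ 447.4 -176.6  227.7] az -179.9 el 38.3 q [ 0.54  1.   -0.7   1.36  0.45  1.9   1.33] F [ 0.5 -0.5 -3.1] 49.54443730929597 31.18180274963379
shift [-0.02 -0.19 -0.63] turn [-0.08  0.75 -0.07] rows>= 0.7
side band 409 5% [-29.6 -28.4   9.8] 95% [14.5 18.7 29.6]
  top plane slope deg [2.2 0.1] centre [-6.5 -2.6 28.3] 278
top band 260 5% [-29.1 -22.8  20.4] 95% [13.5 22.4 33.9]
  top plane slope deg [-1.6 -1.4] centre [-8.   0.6 33. ] 50
top green 238 5% [-62.2 -50.7 415.3] 95% [-19.1 -22.3 462.1]
```

View pics/side5.png

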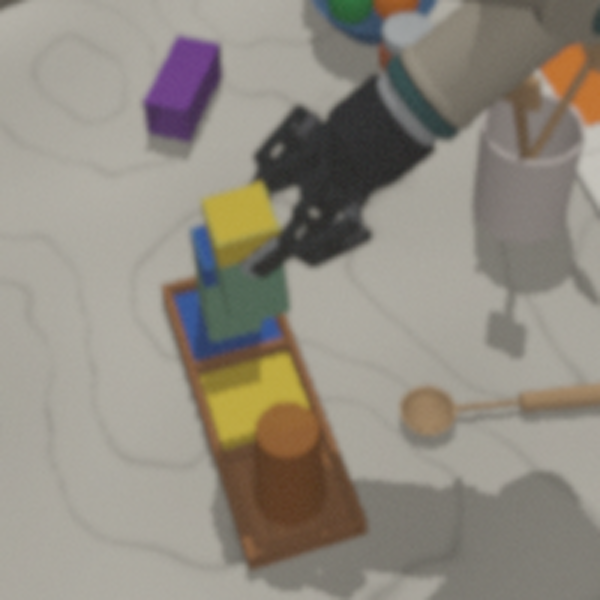

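send_rows(
  series=[
    [49.2, [0, -0.1, 0], [0, 0.2, 0]],
    [49.2, [0, -0.1, 0], [0, 0.2, 0]],
    [49.2, [0, 0, -0.1], [0, 0.2, 0]],
    [49.2, [0, 0, -0.3], [0, 0, 0]],
    [49.2, [0, 0, -0.4], [0, 0, 0]],
    [49.2, [0, 0, -0.5], [0, 0, 0]],
    [49.2, [0, 0, -0.4], [0, 0, 0]],
    [49.2, [0, 0, -0.2], [0, 0, 0]],
  ],
)

```text
clock: 34.52
eef_pos: [446.4, -188.0, 113.5]
tool_rot: [3.127, -0.957, -3.122]
force: [0.5, 0.1, -2.0]
width: 49.5
gripper_force: 31.3
```

```bash
python3 d.py 447 -188 93 0 145.4;python3 - <<'E'
from h import *
grab('side');grab('top')
E
python3 chk.py y
```

```text
at [ 446.4 -188.   113.5] az -179.9 el 35.1 q [ 0.52  1.16 -0.62  1.34  0.51  1.81  1.34] F [ 0.5  0.1 -2. ] 49.497122598051654 31.279876828193665
shift [ 0.01 -0.   -0.34] turn [-0.1   0.11 -0.08] rows>= 0.3
side band 373 5% [-29.7 -26.9  12.8] 95% [16.3 23.3 30.5]
  top plane slope deg [0.8 0.3] centre [-5.5 -1.7 29.9] 262
top band 226 5% [-28.7 -21.1  18.5] 95% [13.9 22.1 33.2]
  top plane slope deg [-0.  -0.6] centre [-7.4 -0.4 32.7] 59
top green 142 5% [-20.6 -48.1 448.1] 95% [ 32.5 -19.7 490.3]
```

Vertical and centred over the yellow mat. Lowering softly.

send_rows(
  series=[
    [49.2, [0, 0, -0.1], [0, 0, 0]],
    [49.2, [0, 0, -0.1], [0, 0, 0]],
    [49.2, [0, 0, -0.05], [0, 0, 0]],
    [49.2, [0, 0, -0.03], [0, 0, 0]],
    [49.2, [0, 0, 0], [0, 0, 0]],
  ],
)

```text
clock: 35.25
eef_pos: [447.2, -188.1, 98.8]
tool_rot: [3.128, -0.955, -3.124]
force: [-0.8, 0.3, -3.5]
width: 49.5
gripper_force: 31.3
```

send_rows(
  series=[
    [49.2, [0, 0, -0.02], [0, 0, 0]],
    [49.2, [0, 0, 0], [0, 0, 0]],
  ],
)

```text
clock: 35.5
eef_pos: [447.2, -188.1, 97.5]
tool_rot: [3.128, -0.955, -3.124]
force: [0.1, -0.1, -3.4]
width: 49.5
gripper_force: 31.3
```

send_rows(
  series=[
    [49.2, [0, 0, -0.02], [0, 0, 0]],
    [49.2, [0, 0, 0], [0, 0, 0]],
  ],
)

```text
clock: 35.75
eef_pos: [447.1, -188.1, 96.2]
tool_rot: [3.128, -0.955, -3.124]
force: [0.1, 0.3, -2.2]
width: 50.0
gripper_force: 31.3
```

send_rows(
  series=[
    [49.2, [0, 0, -0.02], [0, 0, 0]],
    [49.2, [0, 0, 0], [0, 0, 0]],
  ],
)

```text
clock: 36.0
eef_pos: [447.1, -188.1, 95.0]
tool_rot: [3.128, -0.955, -3.124]
force: [0.2, -0.5, -2.5]
width: 49.8
gripper_force: 31.3
```

send_rows(
  series=[
    [49.2, [0, 0, -0.02], [0, 0, 0]],
    [49.2, [0, 0, 0], [0, 0, 0]],
  ],
)

```text
clock: 36.25
eef_pos: [447.1, -188.1, 93.8]
tool_rot: [3.128, -0.955, -3.124]
force: [0.5, -0.5, -2.9]
width: 49.9
gripper_force: 31.3
```

send_rows(
  series=[
    [49.2, [0, 0, -0.02], [0, 0, 0]],
    [49.2, [0, 0, 0], [0, 0, 0]],
  ],
)

```text
clock: 36.5
eef_pos: [447.1, -188.1, 92.6]
tool_rot: [3.128, -0.955, -3.124]
force: [-0.9, 0.1, -2.4]
width: 50.0
gripper_force: 31.3
```

send_rows(
  series=[
    [49.2, [0, 0, -0.02], [0, 0, 0]],
    [49.2, [0, 0, 0], [0, 0, 0]],
  ],
)

```text
clock: 36.75
eef_pos: [447.2, -188.1, 92.1]
tool_rot: [3.129, -0.955, -3.124]
force: [0.9, 0.8, 1.5]
width: 49.7
gripper_force: 31.6
```

send_rows(
  series=[
    [49.2, [0, 0, -0.02], [0, 0, 0]],
    [49.2, [0, 0, 0], [0, 0, 0]],
  ],
)

```text
clock: 37.0
eef_pos: [447.3, -188.1, 92.0]
tool_rot: [3.129, -0.956, -3.124]
force: [4.0, -0.2, 7.1]
width: 49.6
gripper_force: 32.2
```

send_rows(
  series=[
    [50, [0, 0, 0], [0, 0, 0]],
    [50.5, [0, 0, 0], [0, 0, 0]],
    [51.5, [0, 0, 0], [0, 0, 0]],
    [53, [0, 0, 0], [0, 0, 0]],
    [58, [0, 0, 0], [0, 0, 0]],
    [64, [0, 0, 0], [0, 0, 0]],
    [64, [0, 0, 0], [0, 0, 0]],
  ],
)

```text
clock: 37.88
eef_pos: [447.1, -188.1, 90.3]
tool_rot: [3.128, -0.955, -3.124]
force: [-0.8, 0.3, 0.7]
width: 64.2
gripper_force: 0.0
```

send_rows(
  series=[
    [64, [0.1, 0, 0.07], [0, 0, 0]],
    [64, [0.2, 0, 0.14], [0, 0, 0]],
    [64, [0.2, 0, 0.14], [0, 0, 0]],
    [64, [0.2, 0, 0.14], [0, 0, 0]],
    [64, [0.2, 0, 0.2], [0, 0, 0]],
    [64, [0.2, 0, 0.4], [0, 0, 0]],
    [64, [0.1, 0, 0.5], [0, 0, 0]],
    [64, [0, 0, 0.5], [0, -0.5, 0]],
  ],
)

```text
clock: 38.88
eef_pos: [519.9, -187.6, 216.2]
tool_rot: [3.133, -0.911, -3.127]
force: [0.3, 0.1, 0.9]
width: 64.2
gripper_force: 0.0
```

send_rows(
  series=[
    [64, [0, 0, 0], [0, 0, 0]],
    [64, [0, 0, 0], [0, 0, 0]],
    [64, [0, 0, 0], [0, 0, 0]],
  ],
)

```text
clock: 39.25
eef_pos: [518.8, -188.0, 214.6]
tool_rot: [3.128, -0.913, -3.123]
force: [-0.0, 0.1, 0.3]
width: 64.2
gripper_force: 0.0
```

Run:
```python
from h import *
d=grab('side'); cv2.imwrite('pics/side6.png',cv2.resize(d['img'][...,::-1],(800,600),interpolation=cv2.INTER_CUBIC))
P=xyzimg(d);hsv=cv2.cvtColor(d['img'],cv2.COLOR_RGB2HSV).astype(int)
for nm,a,b,c in(('blue',100,130,(440,-92)),('yel',22,35,(440,-188))):
    m=(hsv[...,0]>=a)&(hsv[...,0]<=b)&(hsv[...,1]>60)&(np.linalg.norm(P[...,:2]-c,axis=-1)<45)&(P[...,2]>112)&(P[...,2]<135)
    p=P[m]; print(nm,len(p),((np.percentile(p,2,0)+np.percentile(p,98,0))/2).round(1),np.median(p[:,2]).round(1))
```

```text
blue 313 [441.8 -92.3 118.3] 120.3
yel 377 [ 442.6 -189.4  118.4] 120.5
```

View pics/side6.png

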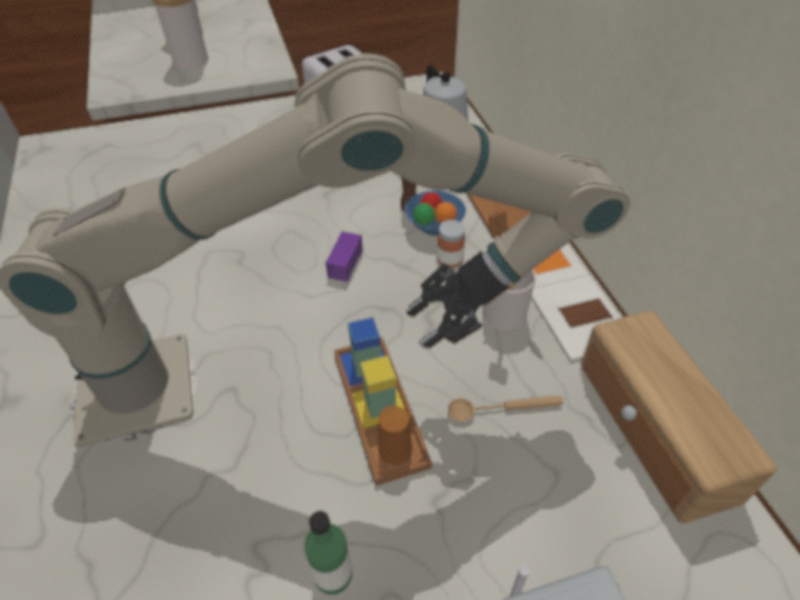

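The last view shows both canisters upright on their own mats, blue at (365,345) and yellow at (380,385). The tumbler and the other objects look unmoved, and the gripper is clear.

```bash
python3 -c "
from h import *
print(ctrl.finish_job())"
```

```text
the job is handed in; nothing more can be done
None
```

Job handed in at about 39 s of the 72 s allowed: both canisters stand mouth-down on the mats of their own colour, within about 3 mm of centre and gripped at no more than about 32 N per side. The tumbler and the other bystanders looked unmoved in the last picture, and no verdict was returned.

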